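# Loan request: fetch the ammonite from behind the jar and box

## Task

The ammonite at the back of the specimen tray is going out on loan: stand the tall jar and the tall box that are in front of it on the foam-covered board at the side, set the ammonite down in the round recess of the loan case, and stand the removal marker from that case in the middle of the little foam pad that the ammonite has left, its plate square to the front as the ammonite was. Then put the jar and the box back, each on the very spot it came from and the box square as before. Leave the ammonite's two neighbours in the tray where they are, keep everything upright, and set each piece down gently rather than letting it drop.

Things in the scene. Friction and masses are not known exactly. Their poses are not given: they have to be found in the camera images.
- ammonite: Brown coiled fossil shell standing on edge on a round black base; 59 mm high, 140 g. Base 46 mm across, 14 mm high; origin at the centre of its underside, z up. Shell: a disc 18 mm thick along its x, 44 mm across, 14 to 58 mm above the origin; grip it across x about 42 mm up. Starts on the foam pad, x about parallel to the pad's x.
- jar: Tall closed amber glass jar, black lid, paper label round it: round, 54 mm across, 150 mm high (straight side up to 126 mm; lid 52 mm across from 131 mm), 320 g. Origin at the centre of its underside, z up. Stands in the tray in front of the ammonite, left or right of the box, some 24 mm of air between them.
- box: Tall closed grey archive box: 46 mm along its x, 58 mm along its y, 135 mm high, 280 g. Origin at the centre of its underside, z up; a white label on its -x face, towards the robot. Stands in the tray in front of the ammonite, beside the jar.
- marker: Removal marker, left in place of a piece on loan: white plastic plate in a pale wooden foot, 60 g. Foot 30 mm (x) by 44 mm (y), 16 mm high; plate 8 mm thick along x, 40 mm wide along y, 16 to 72 mm above the origin (centre of the foot's underside). Grip the plate across x. Starts in the case's rectangular pocket, 46 mm (case x) by 60 mm (case y), 16 mm deep.
- pad: White foam pad fixed on the tray's floor, the ammonite's place: 52 mm (x) by 60 mm (y), 6 mm thick. Origin at the centre of its underside, at the height of the tray floor. x points to the tray's back, away from the robot, and shows what is square. Jar and box stand about 58 mm in front of it (-x), 40 mm to either side; the neighbours 68 mm to either side.
- tray: Dark shallow steel specimen tray with a grey liner, fixed: 260 mm (x) by 300 mm (y), rim 30 mm high and 3 mm thick. Origin at the centre of its underside on the table; inner floor 6 mm above it; front (label holder, pull) at -x, towards the robot. Two fixed card trays of small bones, 22 mm high, fill its front corners.
- board: Side board for parking things: flat, covered with white foam, fixed, 180 mm (x) by 230 mm (y), 9 mm thick; origin at the centre of its underside on the table, its top 9 mm above. Empty at the start. It lies on one side of the tray and the loan case on the other; which side varies.
- case: Open loan case, fixed: grey plastic, steel corners, 170 mm (x) by 220 mm (y), rim 48 mm high, filled with dark grey foam to 40 mm. Origin at the centre of its underside on the table. Round recess, 62 mm across, 16 mm deep, centred at x 0, y -50 mm, its floor 24 mm above the origin. The marker's pocket is centred at x 0, y +52 mm, floor also at 24 mm.
- vertebra: Neighbour of the ammonite in the back row, to be left alone: open grey specimen box, 50 by 50 mm, with a pale vertebra on foam in it, 56 mm high in all, loose, 200 g. Origin at the centre of its underside. Left or right of the ammonite.
- molar: Neighbour of the ammonite on its other side, to be left alone: ridged fossil molar on a dark wooden base, 46 by 50 mm, 37 mm high, loose, 200 g. Origin at the centre of its underside.

How it is judged:
By the outcome, as a careful person would: the job done as asked, in the order asked, and still so for the second after the job is handed in, with the robot touching nothing.
It also fails if it takes over 102 s, if anything falls off the work surface, if the arm or the gripper's body presses on something with over 40 N, if the wrist force passes 120 N, or if a joint passes its speed limit or range.

## Robot

A 6-joint arm with a two-finger parallel gripper is mounted at the origin on the work surface. World frame = base frame: x ahead of the robot, y to its left, z up, the work surface at z = 0. Lengths are in m, angles in rad, forces in N, time in s.
With the tool pointing down it reaches from about 0.3 to 0.825 m from the base axis. Payload 5.4 kg.
Tool frame: the origin (TCP) lies midway between the tips of the shut fingers; the grasp point (between the pads) lies 19 mm behind it; z points along the fingers, y is the line along which they close (so a half turn about z gives the same grasp; the last joint's range is limited). The gripper opens to 92 mm and grips with 3 to 60 N. Pads are 20 mm wide; open, the fingers measure 128 mm over their backs; the gripper's body (75 mm by 189 mm) begins 69 mm behind the grasp point.
Start: joints at [-1.389, 0.158, 1.597, -0, 1.386, -0.21], TCP at [0.22, -0.531, 0.215] pointing down, gripper open.
Joint ranges: [-2.91, 2.91], [-0.94, 2.29], [0.18, 2.7], [-1.29, 4.43], [0.17, 2.64], [-3, 3]. Speed limits (rad/s): [2.57, 2.57, 3.14, 3.14, 3.14, 3.14].

## Interface

Orientations are given as a rotation vector (axis times angle).
In Python, from cell import sensors, eyes, manip gives the robot as it stands. The module is installed in compiled form; this text tells all that it offers.
- The arm moves only by the shell command python3 -m handwheel FILE [FORCE], which reads ROWS from the file FILE. ROWS is one flat JSON list of numbers that holds 1 to 8 rows one after another, with no inner brackets; each row has 7 numbers: dx, dy, dz in a scale on which 1.0 is 0.75 m, then a rotation vector rx, ry, rz in normalised numbers (1 is pi rad), then the finger opening in m; each row shifts and turns the commanded pose from where the row before left it, along the tool's axes as they then stand; what a row does not reach is not made up. A row lasts 1/8 s, in which the tool goes at most 0.0625 m and 0.188 rad, less where a joint would pass 70% of its speed; a pose out of reach is approached as far as the arm can. The fingers move at their own pace and stop on an object; FORCE is the grip in N (left out, the last holds). Time passes only in rows, so rows that do not move let the fingers close. It prints the time, the measured TCP pose, the force, the opening and the grip force at its end. Input that does not fit is refused with a message, and nothing moves.
- sensors.state(): the state, without advancing time (a new reading comes with each control period).
- eyes.camera(name): name is "scene" or "top" or "wrist"; returns a dict with "pixels" (384x512x3 uint8, red, green, blue), "z_map" (384x512 float32, m along the optical axis (not along the pixel's ray), 0 where there is no reading), "fx", "fy", "cx", "cy" (pixels), "view" (4x4, takes a point from world to camera coordinates). Camera axes: x right, y up, looking along -z (the intrinsics and any distortion apply to the point x, -y, -z); pixel columns grow to the right and rows downward; lengths in m; the calibration is good to about 2 mm. A picture is of the moment at which its call begins.
- manip.hand_in(): hands the job in; it is judged then, once.
The state is a dict: "clock": time; "qpos": joint angles; "joint_vel": joint speeds; "tau": joint torques, N m; "tcp_pos": TCP position; "tcp_rot": TCP orientation; "wrist_force": force on the tool from outside, world axes, zero at the start; "wrist_torque": the same for the moment, N m; "gripper_width": finger opening in m; "finger_force": force on a finger pad.
Only numpy, scipy, OpenCV 4.12 (cv2) and the standard library are available. Lean on these libraries where they do the work, as an engineer would, in place of code of your own. Each camera call takes 0.05 s, during which the arm holds its last target. There are 200 camera calls.

## Working session

There is one attempt and no reset: what is moved stays moved. The work goes in short steps, Python scripts to look and compute and a shell command to move; the robot and the scene stay as the last step left them, time stands still between calls to the robot, and variables do not carry over. Pictures are saved under pics/ and viewed, at most 14 in all, crops included, and the job is handed in when it is done.

```bash
mkdir -p pics; ls
python3 - <<'E'
from cell import sensors, eyes
import cv2,numpy as np
s=sensors.state(); print(s)
for n in ["scene","top"]:
    c=eyes.camera(n); cv2.imwrite(f"pics/{n}0.png",c["pixels"][:,:,::-1]); np.savez(f"{n}0.npz",**c)
    print(n,[ (k,np.round(v,3).tolist()) for k,v in c.items() if k not in("pixels","z_map")])
E
```

```text
pics
{'clock': 0.0, 'qpos': array([-1.38912930e+00,  1.59075864e-01,  1.59820576e+00, -3.34367732e-05,
        1.38617531e+00, -2.10092308e-01]), 'joint_vel': array([-0.00016249,  0.00065776,  0.00096462, -0.0002681 , -0.00033884,
        0.00182749]), 'tau': array([-4.91808441e-05, -3.85582066e+01, -3.22100401e+01,  6.98883017e-02,
        3.79869388e-02, -1.67843068e-04]), 'tcp_pos': array([ 0.21940466, -0.53082973,  0.21361711]), 'tcp_rot': array([-3.07968469e+00, -6.11093069e-01,  9.99076563e-06]), 'wrist_force': array([0.50763232, 0.34671139, 0.58341683]), 'wrist_torque': array([-0.03507348, -0.05152043,  0.0416387 ]), 'finger_force': 0.0, 'gripper_width': 0.09194699144472043}
scene [('fx', 352.753), ('fy', 352.753), ('cx', 256.248), ('cy', 184.856), ('view', [[0.136, 0.991, 0.017, -0.108], [-0.763, 0.094, 0.639, 0.363], [0.632, -0.1, 0.769, -1.408], [0.0, 0.0, 0.0, 1.0]])]
top [('fx', 392.431), ('fy', 392.431), ('cx', 252.526), ('cy', 183.464), ('view', [[-0.015, -1.0, -0.014, 0.039], [0.995, -0.016, 0.1, -0.538], [-0.1, -0.012, 0.995, -0.893], [0.0, 0.0, 0.0, 1.0]])]
```

View pics/scene0.png

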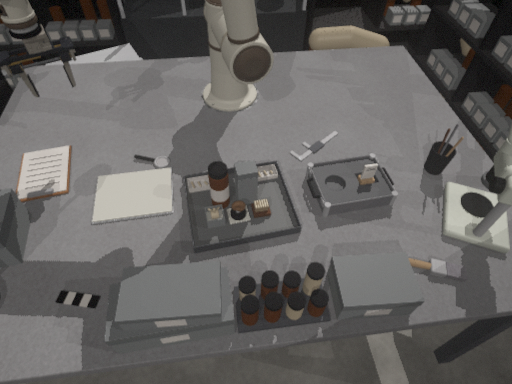

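View pics/top0.png

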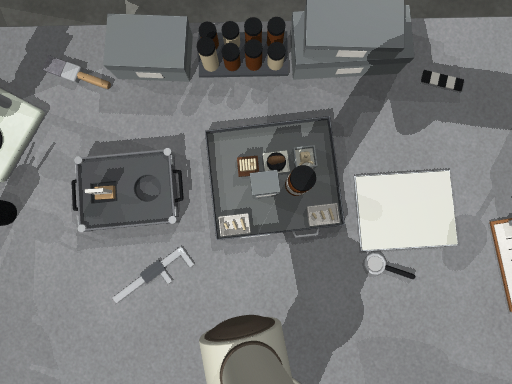

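The scene view looks back towards the robot. The top view has x up and y left: case at left, with the recess at about (148,188) and the marker at (102,191). Tray is in the middle: box (265,183), jar lid (302,178), ammonite (276,161), molar (248,165), vertebra (306,157). The board is at right, about (405,210).

```bash
cat > h.py <<'E'
import numpy as np, cv2
from scipy.spatial.transform import Rotation as R
from cell import sensors, eyes
def grab(name,tag=None):
    c=eyes.camera(name)
    if tag: cv2.imwrite(f"pics/{tag}.png",c["pixels"][:,:,::-1]); np.savez(f"{tag}.npz",**c)
    return c
def ray(c,u,v):
    V=np.asarray(c["view"]); Rm=V[:3,:3]; t=V[:3,3]
    d=np.array([(u-c["cx"])/c["fx"],-(v-c["cy"])/c["fy"],-1.0])
    return -Rm.T@t, Rm.T@d
def onz(c,u,v,z):
    o,d=ray(c,u,v); return o+d*(z-o[2])/d[2]
def tri(*obs):  # (c,u,v) rays -> least squares point
    A=np.zeros((3,3));b=np.zeros(3);L=[]
    for c,u,v in obs:
        o,d=ray(c,u,v); d=d/np.linalg.norm(d); P=np.eye(3)-np.outer(d,d); A+=P;b+=P@o;L.append((P,o))
    p=np.linalg.solve(A,b); return p,[float(np.linalg.norm(P@(p-o)))*1e3 for P,o in L]
def proj(c,p):
    V=np.asarray(c["view"]); q=V[:3,:3]@np.asarray(p)+V[:3,3]
    return c["cx"]+c["fx"]*q[0]/-q[2], c["cy"]-c["fy"]*q[1]/-q[2]
def st():
    s=sensors.state(); Rm=R.from_rotvec(s["tcp_rot"]).as_matrix()
    print("t",round(s["clock"],2),"tcp",np.round(s["tcp_pos"],4),"yaw_y",round(float(np.degrees(np.arctan2(Rm[1,1],Rm[0,1]))),2),"tilt",np.round(Rm[:2,2],4),"w",round(s["gripper_width"],4),"ff",round(s["finger_force"],1),"F",np.round(s["wrist_force"],1)); return s
E
python3 - <<'E'
from h import *
c=dict(np.load("top0.npz")); s=dict(np.load("scene0.npz"))
for n,u,v,z in [("lid",302,178.5,.156),("box",265,183,.141),("amm",276,161,.06),("recess",148,188,.04),("marker",102,191,.09),("board",405.5,210,.009),("molar",248,165,.04),("verte",306,157,.05),("case",126.5,190,.048)]:
    print(n,np.round(onz(c,u,v,z),3), "zmap", round(float(-(np.asarray(c["view"])[:3,:3].T@(np.array([(u-c["cx"])/c["fx"],-(v-c["cy"])/c["fy"],-1])*c["z_map"][int(v),int(u)]-c["view"][:3,3]))[2]*-1),3))
# tray outline corners from view
for q in [(206,131),(330,119),(342,222),(219,239)]: print("tray rim",np.round(onz(c,*q,.03),3))
for q in [(354,175),(452,170),(457,246),(361,251)]: print("board",np.round(onz(c,*q,.009),3))
for q in [(76,160),(170,150),(175,219),(81,229)]: print("case",np.round(onz(c,*q,.048),3))
E
```

```text
lid [ 0.534 -0.071  0.156] zmap 0.151
box [0.528 0.004 0.141] zmap 0.141
amm [ 0.586 -0.024  0.06 ] zmap 0.066
recess [0.531 0.273 0.04 ] zmap 0.024
marker [0.521 0.36  0.09 ] zmap 0.098
board [ 0.472 -0.33   0.009] zmap 0.009
molar [0.581 0.04  0.04 ] zmap 0.042
verte [ 0.596 -0.093  0.05 ] zmap 0.053
case [0.526 0.32  0.048] zmap 0.037
tray rim [0.665 0.139 0.03 ]
tray rim [ 0.689 -0.155  0.03 ]
tray rim [ 0.446 -0.174  0.03 ]
tray rim [0.411 0.11  0.03 ]
board [ 0.557 -0.212  0.009]
board [ 0.565 -0.445  0.009]
board [ 0.386 -0.445  0.009]
board [ 0.378 -0.221  0.009]
case [0.598 0.439 0.048]
case [0.618 0.221 0.048]
case [0.458 0.208 0.048]
case [0.439 0.423 0.048]
```

The manual's scale: shifts go in shares of 0.75 m and turns go in shares of pi rad. Converting my numbers, -0.012 m / 0.75 = -0.016, -0.18 rad / 3.1416 = -0.0573.

```bash
echo '[0,0,-0.016,0,0,-0.0573,0.092,0,0,-0.016,0,0,-0.0573,0.092,0,0,-0.016,0,0,-0.0573,0.092,0,0,-0.016,0,0,-0.0573,0.092,0,0,-0.016,0,0,-0.0573,0.092,0,0,-0.016,0,0,-0.0573,0.092,0,0,-0.016,0,0,-0.0573,0.092]' > next.json && python3 -m handwheel next.json 20
echo '[0.0667,0.04,0,0,0,0,0.092,0.0667,0.04,0,0,0,0,0.092,0.0667,0.04,0,0,0,0,0.092,0.0667,0.04,0,0,0,0,0.092,0.0667,0.04,0,0,0,0,0.092,0.0667,0.04,0,0,0,0,0.092,0.0667,0.04,0,0,0,0,0.092,0.0667,0.04,0,0,0,0,0.092]' > next.json && python3 -m handwheel next.json
echo '[0.0533,0.04,0,0,0,0,0.092,0.04,0.04,0,0,0,0,0.092,0,0,0,0,0,0,0.092,0,0,0,0,0,0,0.092]' > next.json && python3 -m handwheel next.json
python3 - <<'E'
from h import *
st(); c=grab("wrist","w1"); V=np.asarray(c["view"]); print(c["fx"],c["cx"],c["cy"],"campos",np.round(-V[:3,:3].T@V[:3,3],3),"look",np.round(-V[2,:3],3))
E
```

```text
clock: 0.98
tcp_pos: [0.2195, -0.5311, 0.2984]
tcp_rot: [-2.122, -2.315, -0.001]
wrist_force: [0.2, -0.1, -0.7]
gripper_width: 0.0919
finger_force: 0.0
clock: 1.98
tcp_pos: [0.4268, -0.1114, 0.2984]
tcp_rot: [2.13, 2.309, 0.0]
wrist_force: [1.1, -0.0, -0.1]
gripper_width: 0.0922
finger_force: 0.0
clock: 2.48
tcp_pos: [0.4801, -0.0389, 0.2982]
tcp_rot: [-2.129, -2.309, 0.001]
wrist_force: [0.4, 0.1, -0.3]
gripper_width: 0.0919
finger_force: 0.0
t 2.48 tcp [ 0.4801 -0.0389  0.2982] yaw_y 4.65 tilt [-0.0011 -0.0001] w 0.0919 ff 0.0 F [ 0.4  0.1 -0.3]
325.87204877088254 257.16357777378863 196.9830838486075 campos [0.474 0.035 0.468] look [ 0.02  -0.267 -0.963]
```

View pics/w1.png

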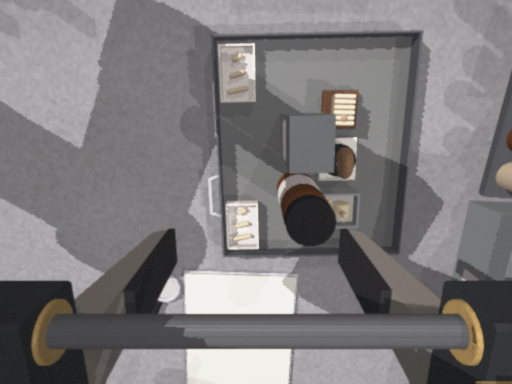

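The wrist view (columns run +x, rows run -y) shows the box top at (310,143), jar lid (308,218), molar (341,110), pad and ammonite (340,160), vertebra (342,208) and the board below.

Scaled: 0.04 m / 0.75 = 0.0533, 0.03 m / 0.75 = 0.04.

```bash
echo '[0.0267,0.0533,0,0,0,0,0.092,0.0267,0.04,0,0,0,0,0.092,0,0,0,0,0,0,0.092,0,0,0,0,0,0,0.092]' > next.json && python3 -m handwheel next.json | tail -6 | head -2
cat >> h.py <<'E'
def inmask(shape,roi):
    m=np.zeros(shape,np.uint8); x0,y0,x1,y1=roi; m[y0:y1,x0:x1]=255; return m
def big(m):
    cs,_=cv2.findContours(m,cv2.RETR_EXTERNAL,cv2.CHAIN_APPROX_NONE)
    return max(cs,key=cv2.contourArea)
E
python3 - <<'E'
from h import *
st(); c=grab("wrist","w2")
w1=dict(np.load("w1.npz")); t=dict(np.load("top0.npz"))
def crop(c,x0,y0,x1,y1,f): return cv2.resize(c["pixels"][y0:y1,x0:x1,::-1],None,fx=f,fy=f,interpolation=cv2.INTER_NEAREST)
cen=proj(c,(.535,-.03,.1)); print(cen)
u,v=map(int,cen)
a=crop(w1,215,75,415,265,3); cv2.imwrite("pics/cr1.png",a)
x0=max(0,u-90);y0=max(0,v-95);print(x0,y0)
cv2.imwrite("pics/cr2.png",crop(c,x0,y0,x0+200,y0+190,3))
E
```

```text
clock: 3.02
tcp_pos: [0.5464, 0.0057, 0.2986]
t 3.02 tcp [0.5464 0.0057 0.2986] yaw_y 4.57 tilt [-0.0006 -0.0004] w 0.0921 ff 0.0 F [-0.4 -0.6 -0. ]
(np.float64(245.40769832389321), np.float64(202.18467742750096))
155 107
```

View pics/cr2.png

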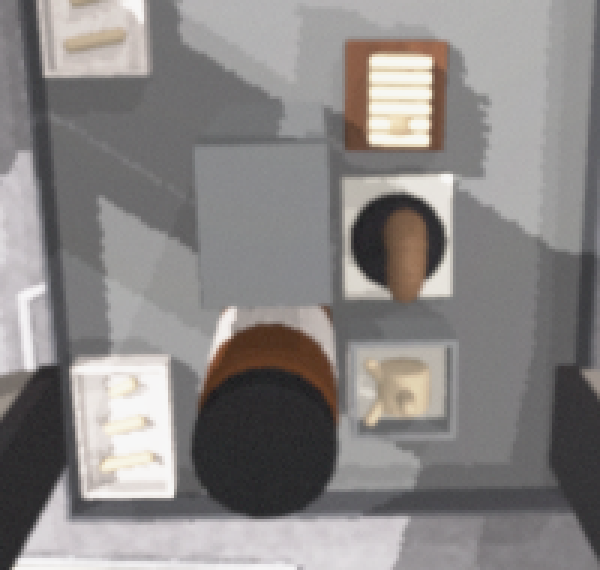

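View pics/cr1.png

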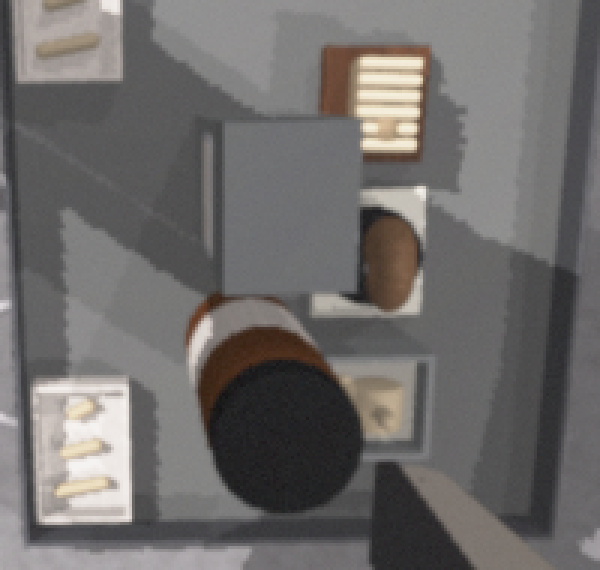

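The crops show the box top's corners clearly in both: cr2 (195,144) to (331,306), cr1 (220,117) to (362,296). The lid is a black ellipse at cr2 (265,442) and cr1 (285,436). The pad is fully visible in cr2, (342,175) to (453,298).

```bash
cat >> h.py <<'E'
def flood(c,u,v,tol,roi):
    im=cv2.GaussianBlur(c["pixels"],(3,3),0); x0,y0,x1,y1=roi
    m=np.zeros((im.shape[0]+2,im.shape[1]+2),np.uint8)+1; m[y0+1:y1+1,x0+1:x1+1]=0
    cv2.floodFill(im.copy(),m,(int(u),int(v)),0,(tol,)*3,(tol,)*3,4|(255<<8)|cv2.FLOODFILL_FIXED_RANGE|cv2.FLOODFILL_MASK_ONLY)
    return big((m[1:-1,1:-1]==255).astype(np.uint8))
E
python3 - <<'E'
from h import *
w1=dict(np.load("w1.npz")); w2=dict(np.load("w2.npz")); t=dict(np.load("top0.npz"))
B={};L={}
for n,c,b,l in [("w1",w1,(310,144),(310,222)),("w2",w2,(243,181),(243,254)),("top",t,(265,183),(302,178))]:
    r=45 if n!="top" else 25
    k=flood(c,*b,14,(b[0]-r,b[1]-r,b[0]+r,b[1]+r)); q=cv2.minAreaRect(k); B[n]=(c,*q[0]); 
    pts=cv2.boxPoints(q); P=[onz(c,*p,.141)[:2] for p in pts]
    e=[P[i+1]-P[i] for i in range(3)]
    print(n,"box",np.round(q[0],1),np.round(q[1],1),"sides",[round(1e3*float(np.hypot(*x)),1) for x in e],"ang",[round(float(np.degrees(np.arctan2(x[1],x[0])))%90,1) for x in e],"on .141",np.round(onz(c,*q[0],.141),4))
    k=flood(c,*l,22,(l[0]-r,l[1]-r,l[0]+r,l[1]+r)); k=cv2.convexHull(k); e=cv2.fitEllipse(k); L[n]=(c,*e[0]); print("  lid",np.round(e[0],1),np.round(e[1],1),np.round(onz(c,*e[0],.156),4))
print("box tri",tri(B["w1"],B["w2"]),tri(*B.values()))
print("lid tri",tri(L["w1"],L["w2"]),tri(*L.values()))
# pad in w2
k=w2["pixels"]; m=((k.min(2)>165)).astype(np.uint8); m[:, :265]=0;m[:165]=0;m[208:]=0;m[:,312:]=0
q=cv2.minAreaRect(big(m)); pts=cv2.boxPoints(q); P=np.array([onz(w2,*p,.012) for p in pts]); print("pad",np.round(q[0],1),np.round(P,4).tolist(),"c",np.round(P.mean(0),4))
e=P[1:]-P[:-1]; print([round(float(np.hypot(x[0],x[1]))*1e3,1) for x in e],[round(float(np.degrees(np.arctan2(x[1],x[0])))%90,1) for x in e])
E
```

```text
w1 box [314.3 136.6] [85.  58.5] sides [55.7, 83.8, 59.6] ang [13.0, 17.4, 13.6] on .141 [0.5325 0.0109 0.141 ]
  lid [309.3 219.8] [49.3 52.5] [ 0.5354 -0.0711  0.156 ]
w2 box [231.6 186. ] [61.1 66.4] sides [67.0, 64.9, 70.6] ang [7.6, 7.9, 7.8] on .141 [ 0.5201 -0.0015  0.141 ]
  lid [242.7 254. ] [48.2 50.1] [ 0.537  -0.0701  0.156 ]
top box [264.5 183.2] [25.8 27.5] sides [56.7, 53.2, 56.3] ang [6.2, 5.9, 6.2] on .141 [0.5276 0.0047 0.141 ]
  lid [302.6 178.1] [26.  26.4] [ 0.5352 -0.0719  0.156 ]
box tri (array([0.52296807, 0.01412888, 0.1992705 ]), [1.3879231120331135, 1.3879231120331703]) (array([0.52356219, 0.0097437 , 0.1852476 ]), [4.594497240212603, 0.7147000710243488, 4.246309300757047])
lid tri (array([ 0.53688125, -0.07358777,  0.14865855]), [0.015094148156991656, 0.015094148157026845]) (array([ 0.53641782, -0.07274126,  0.15041329]), [0.2724283449943333, 0.4753351014103959, 0.6318973429296763])
pad [288.5 185. ] [[0.5646, 0.0014, 0.012], [0.6168, 0.0055, 0.012], [0.6239, -0.0533, 0.012], [0.5699, -0.0576, 0.012]] c [ 0.5938 -0.026   0.012 ]
[52.4, 59.3, 54.2] [4.6, 6.9, 4.6]
```

Run:
```python
from h import *
w1=dict(np.load("w1.npz")); w2=dict(np.load("w2.npz"))
a=np.array([(220,117),(360,120),(362,295),(222,296)])/3+[215,75]
b=np.array([(194,144),(328,143),(332,305),(203,307)])/3+[155,107]
P=[]
for p,q in zip(a,b):
    x,r=tri((w1,*p),(w2,*q)); P.append(x); print(np.round(x,4),np.round(r,2),np.round(onz(w1,*p,.141)[:2],4),np.round(onz(w2,*q,.141)[:2],4))
print(np.mean(P,0),np.mean([onz(w1,*p,.141) for p in a],0),np.mean([onz(w2,*p,.141) for p in b],0))
# top-view depth: box top height & lid; pad-referred expectation
yaw=np.radians(5); X=np.array([np.cos(yaw),np.sin(yaw)]);Y=np.array([-X[1],X[0]]); pad=np.array([.5938,-.026])
print("expected jar",pad-.058*X-.04*Y,"box",pad-.058*X+.04*Y)
from h import st; st()
```

```text
[0.5054 0.0297 0.137 ] [0.84 0.84] [0.5045 0.0304] [0.5063 0.0296]
[0.5512 0.033  0.136 ] [0.18 0.18] [0.5499 0.0332] [0.5511 0.0336]
[ 0.5576 -0.0228  0.1444] [0.78 0.78] [ 0.559  -0.0241] [ 0.5574 -0.0232]
[ 0.5119 -0.0291  0.1367] [0.11 0.11] [ 0.5115 -0.0283] [ 0.5122 -0.0276]
[0.53152412 0.00270254 0.13851882] [0.53122257 0.00279793 0.141     ] [0.5317517  0.00310792 0.141     ]
expected jar [ 0.53950694 -0.07090282] box [0.53253448 0.00879275]
t 3.08 tcp [0.5464 0.0057 0.2987] yaw_y 4.55 tilt [-0.0002 -0.0004] w 0.092 ff 0.0 F [ 0.  -0.4  0.7]
```

```bash
cat >> h.py <<'E'
def go(x,y,z,yaw=None):
    s=st(); Rm=R.from_rotvec(s["tcp_rot"]).as_matrix(); d=Rm.T@(np.array([x,y,z])-s["tcp_pos"])
    y0=np.degrees(np.arctan2(Rm[1,1],Rm[0,1])); print("  need tool d",np.round(d,4), "rz" , None if yaw is None else round(-np.radians(yaw-y0),4))
E
echo '[-0.0507,-0.012,0,0,0,-0.0048,0.092,-0.0507,-0.0107,0.0267,0,0,0,0.092,0,0,0.0733,0,0,0,0.092,0,0,0.0733,0,0,0,0.092,0,0,0.0667,0,0,0,0.092,0,0,0.04,0,0,0,0.092,0,0,0,0,0,0,0.092,0,0,0,0,0,0,0.092]' > next.json && python3 -m handwheel next.json 25 | tail -5
python3 -c "
from h import *
go(.5365,-.072,.089,5.4)"
```

```text
tcp_pos: [0.5377, -0.0712, 0.0905]
tcp_rot: [2.111, 2.323, 0.002]
wrist_force: [0.3, -0.2, -0.4]
gripper_width: 0.0923
finger_force: 0.0
t 4.08 tcp [ 0.5377 -0.0712  0.0905] yaw_y 5.46 tilt [ 0.0026 -0.0011] w 0.0923 ff 0.0 F [ 0.3 -0.2 -0.4]
  need tool d [-0.0007 -0.0013  0.0015] rz 0.001
```

Scaled: -0.001 m / 0.75 = -0.0013.

```bash
echo '[0,-0.0013,0,0,0,0,0.062,0,0,0,0,0,0,0.062,0,0,0,0,0,0,0.05,0,0,0,0,0,0,0.05,0,0,0,0,0,0,0.05]' > next.json && python3 -m handwheel next.json 25 | tail -5
python3 -c "
from h import *
st()"
echo '[0,0,-0.0133,0,0,0,0.05,0,0,-0.04,0,0,0,0.05,0,0,-0.04,0,0,0,0.05,0,0,0,0,0,0,0.05]' > next.json && python3 -m handwheel next.json | tail -5
python3 -c "
from h import *
go(.47,-.385,.16,5.4)"
```

```text
tcp_pos: [0.5361, -0.0705, 0.0888]
tcp_rot: [2.112, 2.325, 0.0]
wrist_force: [-0.3, 0.1, 0.7]
gripper_width: 0.0541
finger_force: 25.0
t 4.7 tcp [ 0.5361 -0.0705  0.0888] yaw_y 5.51 tilt [ 0.0004 -0.0001] w 0.0541 ff 25.0 F [-0.3  0.1  0.7]
tcp_pos: [0.5376, -0.0711, 0.1612]
tcp_rot: [2.109, 2.322, 0.003]
wrist_force: [-0.8, -0.6, -2.6]
gripper_width: 0.0539
finger_force: 25.0
t 5.2 tcp [ 0.5376 -0.0711  0.1612] yaw_y 5.5 tilt [ 0.005  -0.0019] w 0.0539 ff 25.0 F [-0.8 -0.6 -2.6]
  need tool d [-0.306  -0.0974  0.0015] rz 0.0018
```

Scaled: -0.051 m / 0.75 = -0.068, -0.016 m / 0.75 = -0.0213.

```bash
echo '[-0.068,-0.0213,0,0,0,0,0.05,-0.068,-0.0213,0,0,0,0,0.05,-0.068,-0.0213,0,0,0,0,0.05,-0.068,-0.0213,0,0,0,0,0.05,-0.068,-0.0213,0,0,0,0,0.05,-0.068,-0.0213,0.0267,0,0,0,0.05,0,0,0.04,0,0,0,0.05,0,0,0.016,0,0,0,0.05]' > next.json && python3 -m handwheel next.json | tail -5 
echo '[0,0,0.0027,0,0,0,0.05,0,0,0,0,0,0,0.05]' > next.json && python3 -m handwheel next.json | tail -5
echo '[0,0,0.0027,0,0,0,0.05,0,0,0,0,0,0,0.05]' > next.json && python3 -m handwheel next.json | tail -5
python3 -c "
from h import *
go(.47,-.385,.0918,5.4)"
```

```text
tcp_pos: [0.4676, -0.3825, 0.0925]
tcp_rot: [-2.109, -2.319, -0.002]
wrist_force: [-0.6, 0.2, -1.2]
gripper_width: 0.0536
finger_force: 25.0
tcp_pos: [0.4702, -0.3839, 0.0952]
tcp_rot: [2.111, 2.326, -0.0]
wrist_force: [-0.1, 0.8, -2.2]
gripper_width: 0.0536
finger_force: 25.0
tcp_pos: [0.4699, -0.3842, 0.0931]
tcp_rot: [2.111, 2.325, -0.0]
wrist_force: [-0.9, -0.7, -2.5]
gripper_width: 0.0538
finger_force: 25.0
t 6.7 tcp [ 0.4699 -0.3842  0.0931] yaw_y 5.53 tilt [ 0.0005 -0.0007] w 0.0538 ff 25.0 F [-0.9 -0.7 -2.5]
  need tool d [-0.0008 -0.      0.0013] rz 0.0022
```

Scaled: 0.001 m / 0.75 = 0.0013.

```bash
echo '[0,0,0.0013,0,0,0,0.05,0,0,0,0,0,0,0.05]' > next.json && python3 -m handwheel next.json | sed -n 2p\;4p
echo '[0,0,0.0013,0,0,0,0.05,0,0,0,0,0,0,0.05]' > next.json && python3 -m handwheel next.json | sed -n 2p\;4p
echo '[0,0,0.0013,0,0,0,0.05,0,0,0,0,0,0,0.05]' > next.json && python3 -m handwheel next.json | sed -n 2p\;4p
```

```text
tcp_pos: [0.4698, -0.3844, 0.0919]
wrist_force: [0.1, -0.8, -1.6]
tcp_pos: [0.47, -0.3847, 0.0918]
wrist_force: [-2.1, 2.0, 6.1]
tcp_pos: [0.4701, -0.3849, 0.0917]
wrist_force: [-1.9, 3.0, 10.9]
```

Scaled: -0.06 m / 0.75 = -0.08, -0.001 m / 0.75 = -0.0013.

```bash
echo '[0,0,-0.0013,0,0,0,0.05,0,0,0,0,0,0,0.07,0,0,0,0,0,0,0.092,0,0,0,0,0,0,0.092,0,0,-0.0667,0,0,0,0.092,0,0,-0.08,0,0,0,0.092]' > next.json && python3 -m handwheel next.json | sed -n 2p\;4p
python3 -c "
from h import *
go(.5315,.003,.089,5.6)"
```

```text
tcp_pos: [0.4688, -0.3833, 0.2001]
wrist_force: [1.5, -0.9, 0.5]
t 8.2 tcp [ 0.4688 -0.3833  0.2001] yaw_y 5.5 tilt [-0.0025  0.0031] w 0.0919 ff 0.0 F [ 1.5 -0.9  0.5]
  need tool d [0.3781 0.0997 0.1121] rz -0.0018
```

Scaled: 0.054 m / 0.75 = 0.072, 0.0142 m / 0.75 = 0.0189.

```bash
echo '[0.072,0.0189,0,0,0,0,0.092,0.072,0.0189,0,0,0,0,0.092,0.072,0.0189,0,0,0,0,0.092,0.072,0.0189,0,0,0,0,0.092,0.072,0.0189,0,0,0,0,0.092,0.072,0.0189,0,0,0,0,0.092,0.072,0.0189,0,0,0,0,0.092,0,0,0,0,0,0,0.092]' > next.json && python3 -m handwheel next.json | sed -n 2p
python3 -c "
from h import *
go(.5315,.003,.089,5.6)"
echo '[0,0,0.0533,0,0,0,0.092,0,0,0.0533,0,0,0,0.092,0,0,0.04,0,0,0,0.092,0,0,0,0,0,0,0.092,0,0,0,0,0,0,0.092]' > next.json && python3 -m handwheel next.json | sed -n 2p\;4p
python3 -c "
from h import *
go(.5315,.003,.089,5.6)"
```

```text
tcp_pos: [0.5323, 0.0048, 0.2005]
t 9.2 tcp [0.5323 0.0048 0.2005] yaw_y 5.81 tilt [-0.0001  0.0006] w 0.0919 ff 0.0 F [-0.4  0.6 -0.1]
  need tool d [-0.0018 -0.001   0.1115] rz 0.0036
tcp_pos: [0.5333, 0.0006, 0.092]
wrist_force: [-0.1, 0.4, 0.2]
t 9.82 tcp [0.5333 0.0006 0.092 ] yaw_y 5.46 tilt [ 0.0019 -0.0006] w 0.0918 ff 0.0 F [-0.1  0.4  0.2]
  need tool d [ 0.0025 -0.0015  0.0029] rz -0.0025
```

Scaled: 0.002 m / 0.75 = 0.0027, -0.001 m / 0.75 = -0.0013.

```bash
echo '[0.0027,-0.0013,0.0027,0,0,0,0.092,0,0,0,0,0,0,0.07,0,0,0,0,0,0,0.05,0,0,0,0,0,0,0.04,0,0,0,0,0,0,0.04,0,0,0,0,0,0,0.04]' > next.json && python3 -m handwheel next.json | sed -n 2p\;4,6p
python3 -c "
from h import *
st()"
```

```text
tcp_pos: [0.5311, 0.0035, 0.0886]
wrist_force: [0.0, -0.1, -0.7]
gripper_width: 0.0454
finger_force: 24.9
t 10.57 tcp [0.5311 0.0035 0.0886] yaw_y 5.5 tilt [-0.      0.0001] w 0.0454 ff 24.9 F [ 0.  -0.1 -0.7]
```

Scaled: -0.054 m / 0.75 = -0.072, -0.0175 m / 0.75 = -0.0233.

```bash
echo '[0,0,-0.0133,0,0,0,0.04,0,0,-0.04,0,0,0,0.04,0,0,-0.04,0,0,0,0.04,-0.072,-0.0233,0,0,0,0,0.04,-0.072,-0.0233,0,0,0,0,0.04,-0.072,-0.0233,0,0,0,0,0.04,-0.072,-0.0233,0,0,0,0,0.04,-0.072,-0.0233,0,0,0,0,0.04]' > next.json && python3 -m handwheel next.json | sed -n 2p\;4p
echo '[0,0,0.0533,0,0,0,0.04,0,0,0.0307,0,0,0,0.04,0,0,0,0,0,0,0.04,0,0,0.0027,0,0,0,0.04,0,0,0,0,0,0,0.04]' > next.json && python3 -m handwheel next.json | sed -n 2p\;4p
echo '[0,0,0.002,0,0,0,0.04,0,0,0,0,0,0,0.04]' > next.json && python3 -m handwheel next.json | sed -n 2p\;4p
echo '[0,0,0.0013,0,0,0,0.04,0,0,0,0,0,0,0.04]' > next.json && python3 -m handwheel next.json | sed -n 2p\;4p
```

```text
tcp_pos: [0.4692, -0.2753, 0.1589]
wrist_force: [1.3, -0.3, -3.1]
tcp_pos: [0.4705, -0.274, 0.0947]
wrist_force: [-0.2, -0.3, -2.7]
tcp_pos: [0.47, -0.2736, 0.0923]
wrist_force: [0.2, 0.4, -3.8]
tcp_pos: [0.4701, -0.2739, 0.0915]
wrist_force: [-1.2, 0.4, -0.5]
```

Scaled: -0.06 m / 0.75 = -0.08, -0.05 m / 0.75 = -0.0667.

```bash
echo '[0,0,0.0011,0,0,0,0.04,0,0,0,0,0,0,0.04,0,0,0,0,0,0,0.07,0,0,0,0,0,0,0.092,0,0,0,0,0,0,0.092,0,0,-0.0667,0,0,0,0.092,0,0,-0.08,0,0,0,0.092]' > next.json && python3 -m handwheel next.json | sed -n 2p\;4p
python3 -c "
from h import *
go(.594,-.05,.22,5.4)"
```

```text
tcp_pos: [0.469, -0.2729, 0.2001]
wrist_force: [0.8, -1.1, -0.1]
t 13.57 tcp [ 0.469  -0.2729  0.2001] yaw_y 5.49 tilt [-0.0026  0.0025] w 0.0915 ff 0.0 F [ 0.8 -1.1 -0.1]
  need tool d [ 0.2099  0.1457 -0.0197] rz 0.0016
```

Scaled: 0.042 m / 0.75 = 0.056, 0.029 m / 0.75 = 0.0387.

```bash
echo '[0.056,0.0387,0,0,0,0,0.092,0.056,0.0387,-0.0133,0,0,0,0.092,0.056,0.0387,-0.0133,0,0,0,0.092,0.056,0.0387,0,0,0,0,0.092,0.056,0.0387,0,0,0,0,0.092,0,0,0,0,0,0,0.092,0,0,0,0,0,0,0.092]' > next.json && python3 -m handwheel next.json | sed -n 2p
python3 - <<'E'
from h import *
st(); c=grab("wrist","w3"); t=grab("top","t3")
cv2.imwrite("pics/w3big.png",cv2.resize(c["pixels"][:,:,::-1],(768,576)))
E
```

```text
tcp_pos: [0.5939, -0.0512, 0.22]
t 14.45 tcp [ 0.5939 -0.0512  0.22  ] yaw_y 5.51 tilt [-0.0006 -0.0004] w 0.0919 ff 0.0 F [-0.1  0.4  0.2]
```

View pics/w3big.png

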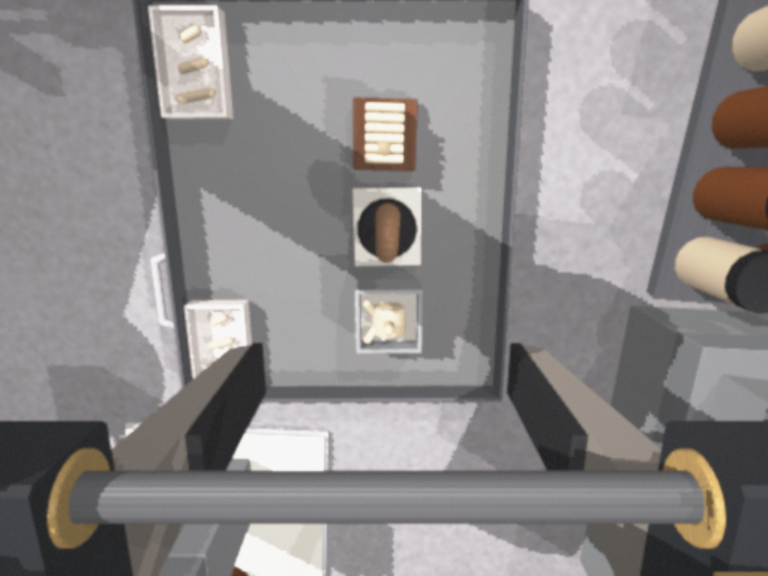

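The tray is now clear in front. In the enlarged view the pad is at (387,227), the ammonite's base ring at (386,229) with the shell along the rows, the molar at (385,133) and the vertebra at (388,321).

```bash
cat >> h.py <<'E'
def padquad(c,u,v,r,thr=140):
    k=c["pixels"]; g=k.min(2); x0,y0=int(u-r),int(v-r); m=np.zeros(g.shape,np.uint8); m[y0:y0+2*r,x0:x0+2*r]=(g[y0:y0+2*r,x0:x0+2*r]>thr)
    k=cv2.convexHull(big(m)); return cv2.boxPoints(cv2.minAreaRect(k)),m
def quadinfo(c,pts,z):
    P=np.array([onz(c,*p,z) for p in pts]); e=np.roll(P,-1,0)-P
    print("quad c",np.round(P.mean(0),4),[round(float(np.hypot(x[0],x[1]))*1e3,1) for x in e],[round(float((np.degrees(np.arctan2(x[1],x[0]))+45)%90-45),1) for x in e]); return P
E
python3 - <<'E'
from h import *
w2=dict(np.load("w2.npz")); w3=dict(np.load("w3.npz"))
out={}
for n,c,(u,v) in [("w2",w2,(288,186)),("w3",w3,(258,151))]:
    for thr in (130,150,165):
        pts,m=padquad(c,u,v,29,thr); print(n,thr,end=" "); quadinfo(c,pts,.012)
    ctr=pts.mean(0); out[n]=(c,*ctr)
    g=c["pixels"].astype(int); r=24; u,v=int(u),int(v)
    sub=g[v-r:v+r,u-r:u+r]; 
    dark=((sub.max(2)<60)|((sub[:,:,0]-sub[:,:,2])>25)).astype(np.uint8); k=cv2.convexHull(big(dark))
    brown=((sub[:,:,0]-sub[:,:,2])>25).astype(np.uint8); kb=big(brown)
    e=cv2.fitEllipse(k); b=cv2.minAreaRect(kb); e0=np.array(e[0])+[u-r,v-r]; b0=np.array(b[0])+[u-r,v-r]
    print("  base",np.round(e0,1),np.round(e[1],1),np.round(onz(c,*e0,.026),4),"shell",np.round(b0,1),np.round(b[1:],1) if 0 else b[1:],np.round(onz(c,*b0,.06),4)); out[n+"s"]=(c,*b0); out[n+"b"]=(c,*e0)
print("pad",tri(out["w2"],out["w3"]),"shell",tri(out["w2s"],out["w3s"]),"base",tri(out["w2b"],out["w3b"]))
E
```

```text
w2 130 quad c [ 0.599  -0.0206  0.012 ] [66.1, 72.2, 68.9, 72.1] [4.6, 7.4, 4.6, 5.1]
w2 150 quad c [ 0.5995 -0.0248  0.012 ] [66.5, 60.7, 68.8, 60.6] [4.6, 7.4, 4.6, 5.1]
w2 165 quad c [ 0.5938 -0.026   0.012 ] [52.4, 59.3, 54.2, 59.2] [4.6, 6.9, 4.6, 5.2]
  base [287.5 188.9] [28.9 35.3] [ 0.5913 -0.028   0.026 ] shell [290.4 191.9] ((30.19962501525879, 13.902472496032715), 86.18592071533203) [ 0.5915 -0.0234  0.06  ]
w3 130 quad c [ 0.595  -0.0267  0.012 ] [57.8, 61.4, 60.4, 61.4] [5.5, 6.9, 5.5, 4.5]
w3 150 quad c [ 0.592  -0.0263  0.012 ] [52.2, 60.1, 54.4, 60.2] [5.5, 6.7, 5.5, 4.5]
w3 165 quad c [ 0.5921 -0.0269  0.012 ] [49.9, 59.0, 52.1, 59.0] [5.5, 6.6, 5.5, 4.5]
  base [257.4 152.8] [36.8 40.9] [ 0.5914 -0.0271  0.026 ] shell [258.  154.5] ((39.0, 16.0), 90.0) [ 0.5917 -0.0241  0.06  ]
pad (array([ 0.59254775, -0.02497079,  0.01708179]), [0.8790577125666263, 0.8790577125668758]) shell (array([ 0.59189905, -0.02450322,  0.05606614]), [0.1661766977557302, 0.16617669775580565]) base (array([ 0.59104882, -0.02673885,  0.03011404]), [0.3482373527217331, 0.3482373527216953])
```

Scaled: 0.05 m / 0.75 = 0.0667, 0.04 m / 0.75 = 0.0533.

```bash
echo '[0.0333,0,0.04,0,0,0,0.092,0,0,0.0667,0,0,0,0.092,0,0,0.0667,0,0,0,0.092,0,0,0.0533,0,0,0,0.092,0,0,0,0,0,0,0.07,0,0,0,0,0,0,0.05]' > next.json && python3 -m handwheel next.json 15 | sed -n 2p\;4,6p
python3 -c "
from h import *
go(.5915,-.026,.035,5.5)"
```

```text
tcp_pos: [0.5929, -0.0269, 0.0523]
wrist_force: [-0.4, 0.3, -0.2]
gripper_width: 0.0737
finger_force: 0.0
t 15.3 tcp [ 0.5929 -0.0269  0.0523] yaw_y 5.44 tilt [ 0.0028 -0.0007] w 0.0737 ff 0.0 F [-0.4  0.3 -0.2]
  need tool d [ 0.0011 -0.0014  0.0173] rz -0.0011
```

Scaled: 0.017 m / 0.75 = 0.0227.

```bash
echo '[0,0,0.0227,0,0,0,0.05,0,0,0,0,0,0,0.05,0,0,0,0,0,0,0.03,0,0,0,0,0,0,0.012,0,0,0,0,0,0,0.012,0,0,0,0,0,0,0.012,0,0,0,0,0,0,0.012]' > next.json && python3 -m handwheel next.json 15 | sed -n 2p\;4,6p
python3 -c "
from h import *
go(.5915,-.026,.035,5.5)"
```

```text
tcp_pos: [0.5919, -0.0259, 0.0335]
wrist_force: [-0.2, 0.0, 1.3]
gripper_width: 0.0178
finger_force: 15.0
t 16.18 tcp [ 0.5919 -0.0259  0.0335] yaw_y 5.5 tilt [ 0.0003 -0.0001] w 0.0178 ff 15.0 F [-0.2  0.   1.3]
  need tool d [-0.0001 -0.0004 -0.0015] rz 0.0001
```

Scaled: -0.05 m / 0.75 = -0.0667, -0.04 m / 0.75 = -0.0533.

```bash
echo '[0,0,-0.0133,0,0,0,0.012,0,0,-0.0533,0,0,0,0.012,0.0133,0,-0.0667,0,0,0,0.012,0.0667,-0.008,-0.04,0,0,0,0.012,0.0667,-0.008,-0.04,0,0,0,0.012,0.0667,-0.008,-0.04,0,0,0,0.012,0.0667,-0.008,-0.04,0,0,0,0.012,0.0667,-0.008,0,0,0,0,0.012]' > next.json && python3 -m handwheel next.json | sed -n 2p\;4,6p
echo '[0.0267,-0.0053,0,0,0,0,0.012,0,0,0,0,0,0,0.012,0,0,0,0,0,0,0.012]' > next.json && python3 -m handwheel next.json | sed -n 2p\;4,6p
python3 - <<'E'
from h import *
st(); c=grab("wrist","w4")
cv2.imwrite("pics/w4big.png",cv2.resize(c["pixels"][:,:,::-1],(768,576)))
E
```

```text
tcp_pos: [0.538, 0.2319, 0.2574]
wrist_force: [1.5, 0.5, -1.8]
gripper_width: 0.0178
finger_force: 15.0
tcp_pos: [0.5313, 0.2481, 0.2528]
wrist_force: [-0.4, -0.4, -1.6]
gripper_width: 0.018
finger_force: 15.0
t 17.55 tcp [0.5313 0.2481 0.2528] yaw_y 5.43 tilt [-0.0007 -0.001 ] w 0.018 ff 15.0 F [-0.4 -0.4 -1.6]
```

View pics/w4big.png

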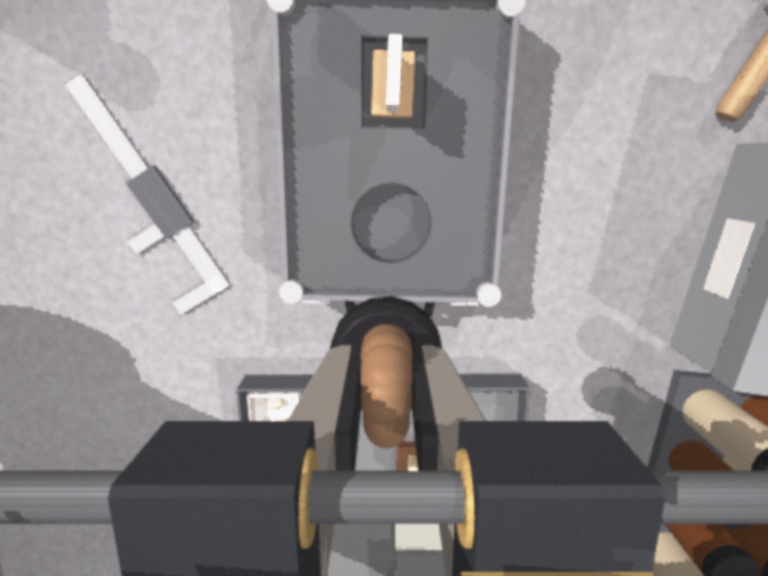

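The loan case is seen from above. The recess circle is about (391,222), spanning 352 to 431 by 183 to 262. The marker's foot spans (371,50) to (415,117) and its plate runs from (395,34) to (392,110). The held ammonite is upright at (386,385).

Run:
```python
from h import *
w=dict(np.load("w4.npz")); t=dict(np.load("t3.npz"))
f=lambda u,v,z: np.round(onz(w,u/1.5,v/1.5,z)[:2],4)
print("recess",f(391.5,222.5,.04),"diam",f(352,222,.04),f(431,222,.04),f(391,183,.04),f(391,262,.04))
P=np.array([f(*p,.04) for p in [(362,37),(427,39),(425,129),(361,126)]]); print("pocket",P.tolist(),P.mean(0))
P=np.array([f(*p,.04) for p in [(374,50),(415,51),(413,118),(371,115)]]); print("foot",P.tolist(),P.mean(0))
print("case corners",[f(*p,.048).tolist() for p in [(281,2),(511,3),(488,294),(291,292)]])
print("held base", f(386,352,.23))
# second view: recess dark region in top image
g=t["pixels"]; print("top recess ray",[np.round(onz(t,148,188,.04),4)])
cv2.imwrite("pics/t3case.png",cv2.resize(g[145:235,70:185,::-1],None,fx=6,fy=6,interpolation=cv2.INTER_CUBIC))
go(.53,.273,.047,5.5)
```

```text
recess [0.5328 0.2751] diam [0.5021 0.2726] [0.5635 0.2784] [0.5295 0.305 ] [0.5355 0.2438]
pocket [[0.4992, 0.4036], [0.5452, 0.4067], [0.5508, 0.3464], [0.5033, 0.344]] [0.524625 0.375175]
foot [[0.5084, 0.396], [0.5376, 0.3981], [0.5411, 0.3532], [0.51, 0.3523]] [0.524275 0.3749  ]
case corners [[0.4429, 0.4182], [0.5992, 0.4324], [0.6146, 0.227], [0.4585, 0.2137]]
held base [0.5316 0.2439]
top recess ray [array([0.5309, 0.273 , 0.04  ])]
t 17.6 tcp [0.5314 0.248  0.2529] yaw_y 5.39 tilt [-0.0006 -0.0007] w 0.0182 ff 15.0 F [-0.5  0.3 -0.9]
  need tool d [0.0252 0.0011 0.2059] rz -0.0018
```

View pics/t3case.png

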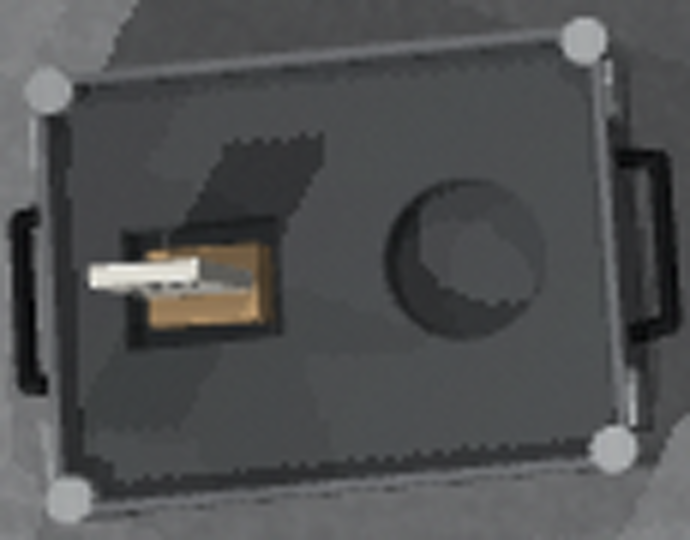

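Top crop: recess centre (466,260), which agrees with the wrist view to 2 mm. The marker's plate stands upright in its foot.

Scaled: 0.05 m / 0.75 = 0.0667, 0.027 m / 0.75 = 0.036.

```bash
echo '[0.036,0.004,0.0267,0,0,0,0.012,0,0,0.0667,0,0,0,0.012,0,0,0.0667,0,0,0,0.012,0,0,0.0667,0,0,0,0.012,0,0,0.0267,0,0,0,0.012,0,0,0,0,0,0,0.012,0,0,0,0,0,0,0.012]' > next.json && python3 -m handwheel next.json | sed -n 2p\;4,6p
python3 -c "
from h import *
go(.532,.2755,.0455,5.5)"
```

```text
tcp_pos: [0.5335, 0.277, 0.0658]
wrist_force: [-0.3, -0.6, -1.2]
gripper_width: 0.0182
finger_force: 15.0
t 18.48 tcp [0.5335 0.277  0.0658] yaw_y 5.47 tilt [0.0041 0.0011] w 0.0182 ff 15.0 F [-0.3 -0.6 -1.2]
  need tool d [-0.0013 -0.0017  0.0203] rz -0.0004
```

The manual's scale: shifts go in shares of 0.75 m and turns go in shares of pi rad. Converting my numbers, 0.015 m / 0.75 = 0.02, 0.002 m / 0.75 = 0.0027.

```bash
echo '[-0.0013,-0.0007,0.02,0,0,0,0.012,0,0,0,0,0,0,0.012,0,0,0.0027,0,0,0,0.012,0,0,0,0,0,0,0.012]' > next.json && python3 -m handwheel next.json | sed -n 2p\;4,6p
echo '[0,0,0.0016,0,0,0,0.012,0,0,0,0,0,0,0.012]' > next.json && python3 -m handwheel next.json | sed -n 2p\;4p
echo '[0,0,0.0013,0,0,0,0.012,0,0,0,0,0,0,0.012]' > next.json && python3 -m handwheel next.json | sed -n 2p\;4p
echo '[0,0,0.0013,0,0,0,0.012,0,0,0,0,0,0,0.012]' > next.json && python3 -m handwheel next.json | sed -n 2p\;4p
```

```text
tcp_pos: [0.5311, 0.2757, 0.0464]
wrist_force: [0.2, 0.3, -0.7]
gripper_width: 0.018
finger_force: 15.0
tcp_pos: [0.5314, 0.2758, 0.0455]
wrist_force: [0.0, 0.2, 0.8]
tcp_pos: [0.5315, 0.2759, 0.0455]
wrist_force: [-3.1, -0.9, 7.5]
tcp_pos: [0.5314, 0.2759, 0.0455]
wrist_force: [-6.0, -2.2, 13.3]
```

Scaled: -0.06 m / 0.75 = -0.08, -0.05 m / 0.75 = -0.0667.

```bash
echo '[0,0,-0.002,0,0,0,0.012,0,0,0,0,0,0,0.03,0,0,0,0,0,0,0.06,0,0,-0.0133,0,0,0,0.06,0,0,-0.0667,0,0,0,0.06,0,0,-0.08,0,0,0,0.06,0,0,-0.0667,0,0,0,0.092,0.06,0,0,0,0,0,0.092]' > next.json && python3 -m handwheel next.json | sed -n 2p\;4p
echo '[0.0533,0,0,0,0,0,0.092,0,0,0,0,0,0,0.092,0,0,0,0,0,0,0.092]' > next.json && python3 -m handwheel next.json | sed -n 2p\;4p
python3 - <<'E'
from h import *
st(); c=grab("wrist","w5")
cv2.imwrite("pics/w5big.png",cv2.resize(c["pixels"][60:324,120:392,::-1],None,fx=2.2,fy=2.2,interpolation=cv2.INTER_CUBIC))
E
```

```text
tcp_pos: [0.5306, 0.3202, 0.2218]
wrist_force: [1.3, 0.1, -0.4]
tcp_pos: [0.5229, 0.3598, 0.2147]
wrist_force: [0.7, -0.5, 0.7]
t 21.1 tcp [0.5229 0.3598 0.2147] yaw_y 5.51 tilt [ 0.     -0.0006] w 0.092 ff 0.0 F [ 0.7 -0.5  0.7]
```

View pics/w5big.png

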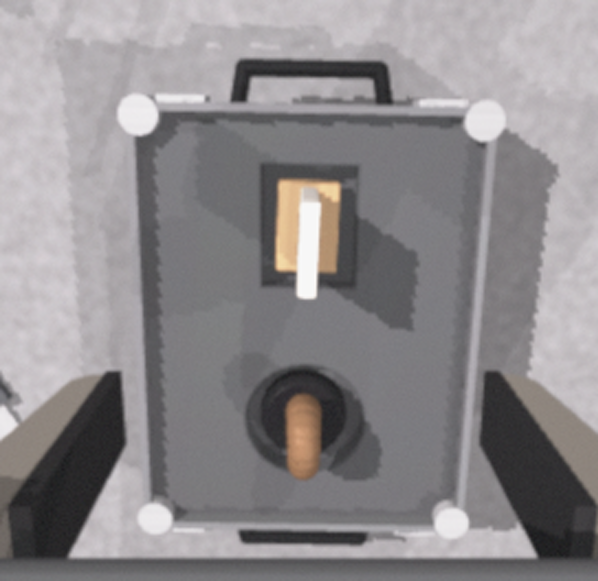

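The ammonite stands upright in the recess at (303,415). The marker's foot corners are (279,180), (341,182), (338,272) and (276,271), and its plate's top face is around (308,248).

Run:
```python
from h import *
w5=dict(np.load("w5.npz")); w4=dict(np.load("w4.npz"))
a=np.array([(279,180),(341,182),(338,272),(276,271)])/2.2+[120,60]
quadinfo(w5,a,.04)
b=np.array([(374,50),(415,51),(413,118),(371,115)])/1.5
print("foot tri",tri((w5,*a.mean(0)),(w4,*b.mean(0))))
k=w5["pixels"]; m=((k.min(2)>185)).astype(np.uint8); u0,v0=int(308/2.2+120),int(245/2.2+60)
mm=np.zeros_like(m); mm[v0-28:v0+30,u0-14:u0+14]=m[v0-28:v0+30,u0-14:u0+14]
q=cv2.minAreaRect(big(mm)); print(q); pt=cv2.boxPoints(q); P=quadinfo(w5,pt,.096); print(np.round(P,4).tolist())
go(.525,.375,.055,5.5)
```

```text
quad c [0.5245 0.3758 0.04  ] [29.6, 44.1, 30.6, 44.6] [3.7, 4.4, 4.6, 3.1]
foot tri (array([0.52437035, 0.37568045, 0.03730664]), [0.12261271638210769, 0.1226127163821851])
((259.7093200683594, 170.60520935058594), (9.37033462524414, 49.087242126464844), 2.726311206817627)
quad c [0.5233 0.378  0.096 ] [44.9, 8.3, 44.9, 8.6] [2.7, 2.8, 3.2, 2.7]
[[0.5201, 0.3554, 0.096], [0.518, 0.4002, 0.096], [0.5262, 0.4006, 0.096], [0.5287, 0.3558, 0.096]]
t 21.15 tcp [0.5231 0.3594 0.2147] yaw_y 5.46 tilt [-0.     -0.0005] w 0.092 ff 0.0 F [ 0.8  0.3 -0.5]
  need tool d [0.0154 0.0034 0.1597] rz -0.0007
```

Scaled: 0.05 m / 0.75 = 0.0667, 0.0163 m / 0.75 = 0.0217, 0.036 rad / 3.1416 = 0.0115.

```bash
echo '[0.0217,0.0033,0.0267,0,0,0.0115,0.092,0,0,0.0667,0,0,0,0.07,0,0,0.0667,0,0,0,0.05,0,0,0.0267,0,0,0,0.04,0,0,0,0,0,0,0.04,0,0,0,0,0,0,0.04]' > next.json && python3 -m handwheel next.json | sed -n 2p\;4,6p
python3 -c "
from h import *
go(.524,.376,.055,3.4)"
```

```text
tcp_pos: [0.5257, 0.3773, 0.0774]
wrist_force: [-0.1, 0.0, -0.3]
gripper_width: 0.0443
finger_force: 0.0
t 21.9 tcp [0.5257 0.3773 0.0774] yaw_y 3.42 tilt [0.0039 0.0018] w 0.0443 ff 0.0 F [-0.1  0.  -0.3]
  need tool d [-0.0012 -0.0019  0.0223] rz 0.0003
```

Scaled: 0.02 m / 0.75 = 0.0267, -0.0005 m / 0.75 = -0.0007.

```bash
echo '[0,-0.0007,0.0267,0,0,0,0.04,0,0,0,0,0,0,0.03,0,0,0,0,0,0,0.005,0,0,0,0,0,0,0.005,0,0,0,0,0,0,0.005,0,0,0,0,0,0,0.005]' > next.json && python3 -m handwheel next.json 15 | sed -n 2p\;4,6p
python3 -c "
from h import *
st()"
```

```text
tcp_pos: [0.5236, 0.3769, 0.0551]
wrist_force: [-0.1, 0.1, 0.8]
gripper_width: 0.0076
finger_force: 15.0
t 22.65 tcp [0.5236 0.3769 0.0551] yaw_y 3.44 tilt [0.0008 0.0004] w 0.0076 ff 15.0 F [-0.1  0.1  0.8]
```

Scaled: -0.05 m / 0.75 = -0.0667, -0.048 m / 0.75 = -0.064, -0.018 rad / 3.1416 = -0.0057.

```bash
echo '[0,0,-0.0133,0,0,0,0.005,0,0,-0.04,0,0,0,0.005,0,0,-0.0667,0,0,0,0.005,0,0,-0.0667,0,0,-0.0057,0.005,0,0,-0.0333,0,0,-0.0057,0.005,-0.064,0.0044,0,0,0,0,0.005,-0.064,0.0044,0,0,0,0,0.005,-0.064,0.0044,0,0,0,0,0.005]' > next.json && python3 -m handwheel next.json | sed -n 2p\;4,6p
echo '[-0.064,0.0044,0,0,0,0,0.005,-0.064,0.0044,0,0,0,0,0.005,-0.064,0.0044,0,0,0,0,0.005,-0.064,0.0044,0,0,0,0,0.005,-0.064,0.0044,0,0,0,0,0.005,-0.064,0.0044,0,0,0,0,0.005,0,0,0,0,0,0,0.005,0,0,0,0,0,0,0.005]' > next.json && python3 -m handwheel next.json | sed -n 2p\;4,6p
python3 - <<'E'
from h import *
go(.5925,-.0263,.2,5.5); c=grab("wrist","w6")
u,v=proj(c,(.5925,-.0263,.012)); print(u,v)
for thr in (130,150,165):
    pts,m=padquad(c,u,v,27,thr); P=quadinfo(c,pts,.012); print(np.round(pts.mean(0),1))
w2=dict(np.load("w2.npz"))
pts2,_=padquad(w2,288,186,29,165); print(tri((c,*pts.mean(0)),(w2,*pts2.mean(0))))
cv2.imwrite("pics/w6big.png",cv2.resize(c["pixels"][60:324,120:392,::-1],None,fx=2.2,fy=2.2,interpolation=cv2.INTER_CUBIC))
E
```

```text
tcp_pos: [0.547, 0.233, 0.2203]
wrist_force: [1.4, -0.2, -1.3]
gripper_width: 0.0079
finger_force: 15.0
tcp_pos: [0.5942, -0.0499, 0.2199]
wrist_force: [-0.3, -0.6, -1.0]
gripper_width: 0.0081
finger_force: 15.0
t 24.65 tcp [ 0.5942 -0.0499  0.2199] yaw_y 5.49 tilt [0.     0.0005] w 0.0081 ff 15.0 F [-0.3 -0.6 -1. ]
  need tool d [0.0237 0.0006 0.0199] rz -0.0001
257.8976782992438 151.800286190708
quad c [ 0.5931 -0.0254  0.012 ] [61.3, 55.6, 61.3, 58.0] [4.4, 5.5, 6.7, 5.5]
[258.5 150.5]
quad c [ 0.5932 -0.0259  0.012 ] [60.2, 55.6, 60.2, 58.0] [4.4, 5.5, 6.7, 5.5]
[258.5 151. ]
quad c [ 0.5921 -0.0266  0.012 ] [51.1, 59.1, 53.3, 59.1] [5.5, 6.6, 5.5, 4.5]
[257.5 151.5]
(array([ 0.59245267, -0.0245611 ,  0.01856993]), [0.7771418154250413, 0.7771418154249172])
```

View pics/w6big.png

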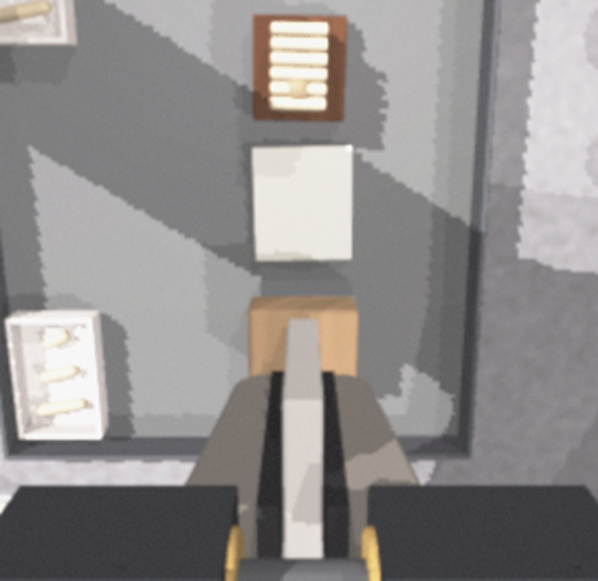

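The bare pad shows at (303,203), spanning (251,146) to (353,261). The marker's foot is held square to it, its near edge from (250,297) to (357,297). Neighbours are undisturbed.

Run:
```python
from h import *
c=dict(np.load("w6.npz"))
f=lambda u,v,z: np.round(onz(c,u/2.2+120,v/2.2+60,z),4)
tb=.2199-.0311
print("bottom edge",f(250,297,tb),f(357,297,tb),"top edge",f(249,309,tb+.016),f(358,309,tb+.016))
P=[f(*p,.012) for p in [(251,147),(353,145),(351,260),(256,261)]]; print(np.array(P).tolist(),np.mean(P,0))
```

```text
bottom edge [ 0.5771 -0.0318  0.1888] [ 0.6081 -0.0288  0.1888] top edge [ 0.5779 -0.0307  0.2048] [ 0.6071 -0.0279  0.2048]
[[0.5628, -0.0007, 0.012], [0.6152, 0.0054, 0.012], [0.6211, -0.0549, 0.012], [0.5702, -0.0604, 0.012]] [ 0.592325 -0.02765   0.012   ]
```

Scaled: 0.05 m / 0.75 = 0.0667, 0.0245 m / 0.75 = 0.0327.

```bash
echo '[0.0327,0,0.0267,0,0,0,0.005,0,0,0.0667,0,0,0,0.005,0,0,0.0667,0,0,0,0.005,0,0,0.0467,0,0,0,0.005,0,0,0,0,0,0,0.005,0,0,0,0,0,0,0.005]' > next.json && python3 -m handwheel next.json | sed -n 2p\;4,6p
python3 -c "
from h import *
go(.5922,-.0255,.043,5.5)"
```

```text
tcp_pos: [0.5932, -0.0255, 0.0665]
wrist_force: [0.4, 0.6, -0.4]
gripper_width: 0.0079
finger_force: 15.0
t 25.45 tcp [ 0.5932 -0.0255  0.0665] yaw_y 5.56 tilt [ 0.0027 -0.0006] w 0.0079 ff 15.0 F [ 0.4  0.6 -0.4]
  need tool d [ 0.0002 -0.0011  0.0235] rz 0.0011
```

Scaled: 0.016 m / 0.75 = 0.0213.

```bash
echo '[0,0,0.0213,0,0,0,0.005,0,0,0,0,0,0,0.005,0,0,0,0,0,0,0.005]' > next.json && python3 -m handwheel next.json | sed -n 2p\;4p
echo '[0,0,0.004,0,0,0,0.005,0,0,0,0,0,0,0.005]' > next.json && python3 -m handwheel next.json | sed -n 2p\;4p
python3 -c "
from h import *
go(.5922,-.0255,.043,5.5)"
```

```text
tcp_pos: [0.5921, -0.0261, 0.0488]
wrist_force: [0.1, 0.5, -1.0]
tcp_pos: [0.5919, -0.0261, 0.0455]
wrist_force: [-0.2, 0.1, -0.6]
t 26.07 tcp [ 0.5919 -0.0261  0.0455] yaw_y 5.5 tilt [-0.0002  0.0001] w 0.008 ff 15.0 F [-0.2  0.1 -0.6]
  need tool d [0.0005 0.0004 0.0025] rz -0.0001
```

Scaled: 0.0015 m / 0.75 = 0.002, 0.0005 m / 0.75 = 0.0007.

```bash
echo '[0.0007,0.0004,0.002,0,0,0,0.005,0,0,0,0,0,0,0.005]' > next.json && python3 -m handwheel next.json | sed -n 2p\;4p
echo '[0,0,0.0013,0,0,0,0.005,0,0,0,0,0,0,0.005]' > next.json && python3 -m handwheel next.json | sed -n 2p\;4p
echo '[0,0,0.0013,0,0,0,0.005,0,0,0,0,0,0,0.005]' > next.json && python3 -m handwheel next.json | sed -n 2p\;4p
```

```text
tcp_pos: [0.5921, -0.0254, 0.044]
wrist_force: [0.3, -0.3, -0.2]
tcp_pos: [0.5922, -0.0255, 0.0431]
wrist_force: [-0.2, -0.4, -1.0]
tcp_pos: [0.5923, -0.0256, 0.043]
wrist_force: [-2.6, 0.2, 6.1]
```

Scaled: -0.06 m / 0.75 = -0.08, -0.05 m / 0.75 = -0.0667.

```bash
echo '[0,0,-0.0011,0,0,0,0.005,0,0,0,0,0,0,0.025,0,0,0,0,0,0,0.05,0,0,-0.0133,0,0,0,0.05,0,0,-0.0667,0,0,0,0.06,0,0,-0.08,0,0,0,0.092,0,0,-0.076,0,0,0,0.092,-0.0327,0,0,0,0,0,0.092]' > next.json && python3 -m handwheel next.json | sed -n 2p\;4p
echo '[0,0,0,0,0,0,0.092,0,0,0,0,0,0,0.092]' > next.json && python3 -m handwheel next.json | sed -n 2p\;4p
python3 - <<'E'
from h import *
st(); c=grab("wrist","w7"); grab("top","t7")
cv2.imwrite("pics/w7big.png",cv2.resize(c["pixels"][60:240,170:370,::-1],None,fx=3,fy=3,interpolation=cv2.INTER_CUBIC))
E
```

```text
tcp_pos: [0.598, -0.0499, 0.2276]
wrist_force: [0.0, -0.0, -0.6]
tcp_pos: [0.5939, -0.0493, 0.2191]
wrist_force: [0.2, -0.6, -0.6]
t 28.07 tcp [ 0.5939 -0.0493  0.2191] yaw_y 5.49 tilt [-0.0017  0.0009] w 0.0918 ff 0.0 F [ 0.2 -0.6 -0.6]
```

View pics/w7big.png

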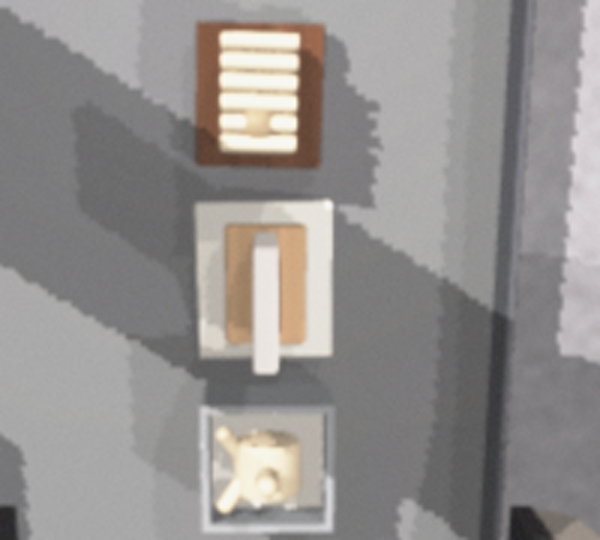

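The marker stands upright on the pad, square to it. Pad corners are (195,202), (332,200), (331,355), (200,357) and the foot top runs from (228,226) to (304,344).

Run:
```python
from h import *
c=dict(np.load("w7.npz"))
q=lambda L:np.array(L)/3+[170,60]
quadinfo(c,q([(195,202),(332,200),(331,355),(200,357)]),.012)
quadinfo(c,q([(228,226),(305,225),(304,344),(228,344)]),.028)
go(.47,-.2739,.0915,5.5)
```

```text
quad c [ 0.5924 -0.0273  0.012 ] [51.8, 59.8, 51.7, 59.9] [6.3, 6.2, 6.4, 6.4]
quad c [ 0.593  -0.0271  0.028 ] [28.1, 44.2, 28.6, 43.8] [6.2, 5.7, 5.5, 5.0]
t 28.18 tcp [ 0.5939 -0.0491  0.2189] yaw_y 5.53 tilt [-0.0019  0.0009] w 0.0916 ff 0.0 F [-0.  -0.5  0.6]
  need tool d [-0.212  -0.1448  0.1275] rz 0.0005
```

Scaled: 0.055 m / 0.75 = 0.0733, -0.0424 m / 0.75 = -0.0565.

```bash
echo '[-0.0565,-0.0387,0,0,0,0,0.092,-0.0565,-0.0387,0.0133,0,0,0,0.092,-0.0565,-0.0387,0.0133,0,0,0,0.092,-0.0565,-0.0387,0,0,0,0,0.092,-0.0565,-0.0387,0,0,0,0,0.092,0,0,0.0667,0,0,0,0.092,0,0,0.0733,0,0,0,0.092,0,0,0,0,0,0,0.092]' > next.json && python3 -m handwheel next.json | sed -n 2p\;4p
echo '[0,0,0,0,0,0,0.092,0,0,0,0,0,0,0.092]' > next.json && python3 -m handwheel next.json | sed -n 2p
python3 -c "
from h import *
go(.4701,-.2739,.0915,5.5)"
```

```text
tcp_pos: [0.4673, -0.2714, 0.0902]
wrist_force: [-0.5, -0.4, 0.0]
tcp_pos: [0.4722, -0.276, 0.0978]
t 29.43 tcp [ 0.4722 -0.276   0.0978] yaw_y 5.53 tilt [ 0.0036 -0.0033] w 0.0921 ff 0.0 F [-0.6  0.2  0.7]
  need tool d [ 0.0023 -0.002   0.0063] rz 0.0006
```

Scaled: 0.002 m / 0.75 = 0.0027.

```bash
echo '[0,0,0.0027,0,0,0,0.092,0,0,0,0,0,0,0.092,0,0,0,0,0,0,0.092]' > next.json && python3 -m handwheel next.json | sed -n 2p
python3 -c "
from h import *
go(.4701,-.2739,.0915,5.5)"
```

```text
tcp_pos: [0.4706, -0.2749, 0.0931]
t 29.8 tcp [ 0.4706 -0.2749  0.0931] yaw_y 5.51 tilt [ 0.0002 -0.0002] w 0.0918 ff 0.0 F [0.4 0.5 0.2]
  need tool d [ 0.001  -0.0004  0.0016] rz 0.0001
```

Scaled: 0.0016 m / 0.75 = 0.0021, 0.001 m / 0.75 = 0.0013.

```bash
echo '[0.0013,-0.0005,0.0021,0,0,0,0.092,0,0,0,0,0,0,0.07,0,0,0,0,0,0,0.05,0,0,0,0,0,0,0.04,0,0,0,0,0,0,0.04,0,0,0,0,0,0,0.04]' > next.json && python3 -m handwheel next.json 25 | sed -n 2p\;4,6p
echo '[0,0,-0.0133,0,0,0,0.04,0,0,-0.04,0,0,0,0.04,0,0,-0.04,0,0,0,0.04,0.072,0.0233,0,0,0,0,0.04,0.072,0.0233,0,0,0,0,0.04,0.072,0.0233,0,0,0,0,0.04,0.072,0.0233,0,0,0,0,0.04,0.072,0.0233,0,0,0,0,0.04]' > next.json && python3 -m handwheel next.json | sed -n 2p\;4p
echo '[0,0,0.0267,0,0,0,0.04,0,0,0.04,0,0,0,0.04,0,0,0,0,0,0,0.04,0,0,0,0,0,0,0.04]' > next.json && python3 -m handwheel next.json | sed -n 2p\;4p
python3 -c "
from h import *
go(.5311,.0035,.0886,5.5)"
```

```text
tcp_pos: [0.4701, -0.2739, 0.0913]
wrist_force: [-0.4, -0.2, -1.9]
gripper_width: 0.0458
finger_force: 25.0
tcp_pos: [0.5313, 0.0051, 0.1617]
wrist_force: [0.3, -1.2, -2.3]
tcp_pos: [0.5318, 0.003, 0.1124]
wrist_force: [0.5, 0.0, -1.9]
t 32.05 tcp [0.5318 0.003  0.1124] yaw_y 5.49 tilt [ 0.0012 -0.0002] w 0.0459 ff 25.0 F [ 0.5  0.  -1.9]
  need tool d [ 0.0006 -0.0007  0.0238] rz -0.0003
```

Scaled: 0.019 m / 0.75 = 0.0253.

```bash
echo '[0,0,0.0253,0,0,0,0.04,0,0,0,0,0,0,0.04,0,0,0,0,0,0,0.04]' > next.json && python3 -m handwheel next.json | sed -n 2p\;4p
python3 -c "
from h import *
go(.5311,.0035,.0886,5.5)"
```

```text
tcp_pos: [0.5321, 0.0029, 0.0937]
wrist_force: [0.7, -0.6, -2.2]
t 32.42 tcp [0.5321 0.0029 0.0937] yaw_y 5.48 tilt [ 0.002  -0.0004] w 0.046 ff 25.0 F [ 0.7 -0.6 -2.2]
  need tool d [ 0.0007 -0.001   0.0051] rz -0.0003
```

Scaled: 0.003 m / 0.75 = 0.004.

```bash
echo '[0,0,0.004,0,0,0,0.04,0,0,0,0,0,0,0.04,0,0,0,0,0,0,0.04]' > next.json && python3 -m handwheel next.json | sed -n 2p\;4p
echo '[0,-0.0003,0.002,0,0,0,0.04,0,0,0,0,0,0,0.04]' > next.json && python3 -m handwheel next.json | sed -n 2p\;4p
echo '[0,0,0.0013,0,0,0,0.04,0,0,0,0,0,0,0.04]' > next.json && python3 -m handwheel next.json | sed -n 2p\;4p
python3 -c "
from h import *
go(.5311,.0035,.0886,5.5)"
```

```text
tcp_pos: [0.5313, 0.0032, 0.0895]
wrist_force: [0.2, 0.6, -2.0]
tcp_pos: [0.5314, 0.0032, 0.0883]
wrist_force: [-1.0, -0.5, 1.2]
tcp_pos: [0.5315, 0.0031, 0.0883]
wrist_force: [-3.4, 0.1, 8.2]
t 33.3 tcp [0.5315 0.0031 0.0883] yaw_y 5.51 tilt [ 0.0004 -0.0002] w 0.0456 ff 25.0 F [-3.4  0.1  8.2]
  need tool d [ 0.0004 -0.0003 -0.0003] rz 0.0001
```

Scaled: -0.06 m / 0.75 = -0.08, -0.0543 m / 0.75 = -0.0724.

```bash
echo '[0,0,-0.0013,0,0,0,0.04,0,0,0,0,0,0,0.07,0,0,0,0,0,0,0.092,0,0,0,0,0,0,0.092,0,0,-0.0667,0,0,0,0.092,0,0,-0.08,0,0,0,0.092,-0.0724,-0.0187,0,0,0,0,0.092,-0.0724,-0.0187,0,0,0,0,0.092]' > next.json && python3 -m handwheel next.json | sed -n 2p\;4p
echo '[-0.0724,-0.0187,0,0,0,0,0.092,-0.0724,-0.0187,0,0,0,0,0.092,-0.0724,-0.0187,0,0,0,0,0.092,-0.0724,-0.0187,0,0,0,0,0.092,-0.0724,-0.0187,0,0,0,0,0.092,0,0,0,0,0,0,0.092,0,0,0,0,0,0,0.092,0,0,0,0,0,0,0.092]' > next.json && python3 -m handwheel next.json | sed -n 2p
echo '[0,0,0.0667,0,0,0,0.092,0,0,0.0667,0,0,0,0.092,0,0,0,0,0,0,0.092,0,0,0,0,0,0,0.092,0,0,0,0,0,0,0.092]' > next.json && python3 -m handwheel next.json | sed -n 2p
python3 -c "
from h import *
go(.4701,-.3849,.0917,5.5)"
```

```text
tcp_pos: [0.514, -0.1086, 0.199]
wrist_force: [0.3, -0.0, -0.5]
tcp_pos: [0.4704, -0.3831, 0.1978]
tcp_pos: [0.4714, -0.3858, 0.1009]
t 35.92 tcp [ 0.4714 -0.3858  0.1009] yaw_y 5.52 tilt [ 0.0033 -0.004 ] w 0.092 ff 0.0 F [0.2 0.2 0.2]
  need tool d [ 0.0011 -0.0013  0.0092] rz 0.0004
```

Scaled: 0.007 m / 0.75 = 0.0093.

```bash
echo '[0,0,0.0093,0,0,0,0.092,0,0,0,0,0,0,0.092,0,0,0,0,0,0,0.092,0,0,0,0,0,0,0.092]' > next.json && python3 -m handwheel next.json | sed -n 2p
python3 -c "
from h import *
go(.4701,-.3849,.0917,5.5)"
```

```text
tcp_pos: [0.47, -0.3846, 0.0909]
t 36.42 tcp [ 0.47   -0.3846  0.0909] yaw_y 5.5 tilt [ 0.0001 -0.0001] w 0.092 ff 0.0 F [0.  0.  0.8]
  need tool d [-0.0004  0.0001 -0.0008] rz -0.0001
```

Scaled: -0.0007 m / 0.75 = -0.0009.

```bash
echo '[0,0,-0.0009,0,0,0,0.07,0,0,0,0,0,0,0.05,0,0,0,0,0,0,0.05,0,0,0,0,0,0,0.05,0,0,0,0,0,0,0.05]' > next.json && python3 -m handwheel next.json 25 | sed -n 2p\;4,6p
echo '[0,0,-0.0133,0,0,0,0.05,0,0,-0.04,0,0,0,0.05,0,0,-0.04,0,0,0,0.05,0.068,0.0213,0,0,0,0,0.05,0.068,0.0213,0,0,0,0,0.05,0.068,0.0213,0,0,0,0,0.05,0.068,0.0213,0,0,0,0,0.05,0.068,0.0213,0,0,0,0,0.05]' > next.json && python3 -m handwheel next.json | sed -n 2p\;4p
echo '[0.04,0.0133,0,0,0,0,0.05,0.0273,0.008,0,0,0,0,0.05,0,0,0,0,0,0,0.05,0,0,0,0,0,0,0.05,0,0,0,0,0,0,0.05]' > next.json && python3 -m handwheel next.json | sed -n 2p
python3 -c "
from h import *
go(.5361,-.0705,.0888,5.5)"
```

```text
tcp_pos: [0.47, -0.3845, 0.0915]
wrist_force: [0.3, 0.1, 0.1]
gripper_width: 0.0539
finger_force: 25.0
tcp_pos: [0.5252, -0.1213, 0.1619]
wrist_force: [0.4, 0.2, -2.3]
tcp_pos: [0.5361, -0.0721, 0.1616]
t 38.67 tcp [ 0.5361 -0.0721  0.1616] yaw_y 5.43 tilt [-0.     -0.0002] w 0.0535 ff 25.0 F [-0.5 -0.3 -3.1]
  need tool d [0.0016 0.0002 0.0728] rz -0.0012
```

Scaled: 0.03 m / 0.75 = 0.04, 0.006 m / 0.75 = 0.008.

```bash
echo '[0.0013,0,0.04,0,0,0,0.05,0,0,0.04,0,0,0,0.05,0,0,0.008,0,0,0,0.05,0,0,0,0,0,0,0.05,0,0,0,0,0,0,0.05,0,0,0,0,0,0,0.05]' > next.json && python3 -m handwheel next.json | sed -n 2p
python3 -c "
from h import *
go(.5361,-.0705,.0888,5.5)"
```

```text
tcp_pos: [0.537, -0.0705, 0.0967]
t 39.42 tcp [ 0.537  -0.0705  0.0967] yaw_y 5.5 tilt [ 0.002  -0.0008] w 0.054 ff 25.0 F [-0.8  0.4 -2.4]
  need tool d [ 0.0001 -0.0009  0.0079] rz 0.0
```

Scaled: 0.005 m / 0.75 = 0.0067.

```bash
echo '[0,0,0.0067,0,0,0,0.05,0,0,0,0,0,0,0.05,0,0,0,0,0,0,0.05,0,0,0,0,0,0,0.05]' > next.json && python3 -m handwheel next.json | sed -n 2p\;4p
python3 -c "
from h import *
go(.5361,-.0705,.0888,5.5)"
```

```text
tcp_pos: [0.5362, -0.0702, 0.0906]
wrist_force: [0.1, -0.9, -2.4]
t 39.92 tcp [ 0.5362 -0.0702  0.0906] yaw_y 5.51 tilt [ 0.0001 -0.    ] w 0.0534 ff 25.0 F [ 0.1 -0.9 -2.4]
  need tool d [-0.0003 -0.0001  0.0018] rz 0.0001
```

Scaled: 0.001 m / 0.75 = 0.0013, -0.0003 m / 0.75 = -0.0004.

```bash
echo '[-0.0004,0,0.0013,0,0,0,0.05,0,0,0,0,0,0,0.05]' > next.json && python3 -m handwheel next.json | sed -n 2p\;4p
echo '[0,0,0.0011,0,0,0,0.05,0,0,0,0,0,0,0.05]' > next.json && python3 -m handwheel next.json | sed -n 2p\;4p
echo '[0,0,0.0011,0,0,0,0.05,0,0,0,0,0,0,0.05]' > next.json && python3 -m handwheel next.json | sed -n 2p\;4p
```

```text
tcp_pos: [0.5361, -0.0705, 0.0894]
wrist_force: [-0.1, -0.2, -2.3]
tcp_pos: [0.5361, -0.0705, 0.0886]
wrist_force: [-0.7, 0.3, -1.8]
tcp_pos: [0.5363, -0.0706, 0.0884]
wrist_force: [-2.0, 0.3, 1.8]
```

Contact is made. I'll release, retreat to the first viewing pose and compare with the pictures taken at the start.

Scaled: -0.06 m / 0.75 = -0.08, -0.05 m / 0.75 = -0.0667.

```bash
echo '[0,0,-0.0004,0,0,0,0.05,0,0,0,0,0,0,0.07,0,0,0,0,0,0,0.092,0,0,0,0,0,0,0.092,0,0,-0.0667,0,0,0,0.092,0,0,-0.08,0,0,0,0.092,0,0,-0.08,0,0,0,0.092,0.0533,0.0107,-0.0533,0,0,0,0.092]' > next.json && python3 -m handwheel next.json | sed -n 2p\;4p
echo '[0.0467,0.012,0,0,0,0,0.092,0,0,0,0,0,0,0.092,0,0,0,0,0,0,0.092,0,0,0,0,0,0,0.092]' > next.json && python3 -m handwheel next.json | sed -n 2p\;4p
python3 - <<'E'
from h import *
st(); c=grab("wrist","w8"); t=grab("top","t8"); s=grab("scene","s8")
w2=dict(np.load("w2.npz")); t0=dict(np.load("top0.npz")); s0=dict(np.load("scene0.npz"))
for n,k,l,z in [("w",c,None,0),("w2",w2,None,0),("t",t,(302,178),0),("t0",t0,(302,178),0)]:
    if l is None: l=[int(a) for a in proj(k,(.5363,-.0715,.156))]; r=38
    else: r=25
    e=cv2.fitEllipse(cv2.convexHull(flood(k,*l,22,(l[0]-r,l[1]-r,l[0]+r,l[1]+r)))); print(n,"lid",np.round(e[0],2),np.round(onz(k,*e[0],.156)[:2],4))
a=s0["pixels"][150:250,180:305,::-1]; b=s["pixels"][150:250,180:305,::-1]
print("scene diff", np.abs(a.astype(int)-b).max(2).mean())
cv2.imwrite("pics/cmp.png",np.vstack([np.hstack([cv2.resize(x,(375,300)) for x in (a,b)]),cv2.resize(np.hstack([t0["pixels"][110:250,60:350,::-1],t["pixels"][110:250,60:350,::-1]]),(750,181))]))
u,v=map(int,proj(c,(.535,-.03,.1))); x0=max(0,u-90);y0=max(0,v-95);print(x0,y0)
cv2.imwrite("pics/cr8.png",cv2.resize(c["pixels"][y0:y0+190,x0:x0+200,::-1],None,fx=3,fy=3,interpolation=cv2.INTER_NEAREST))
E
```

```text
tcp_pos: [0.5411, -0.0314, 0.3017]
wrist_force: [1.3, 0.3, -0.5]
tcp_pos: [0.5456, 0.0048, 0.2976]
wrist_force: [-0.1, 0.2, 0.5]
t 42.17 tcp [0.5456 0.0048 0.2976] yaw_y 5.43 tilt [-0.0012 -0.    ] w 0.0919 ff 0.0 F [-0.1  0.2  0.5]
w lid [241.97 253.73] [ 0.5364 -0.0702]
w2 lid [242.66 254.05] [ 0.5369 -0.0701]
t lid [290.88 185.11] [ 0.5213 -0.0479]
t0 lid [302.59 178.07] [ 0.5352 -0.0719]
scene diff 11.2732
155 106
```

View pics/cr8.png

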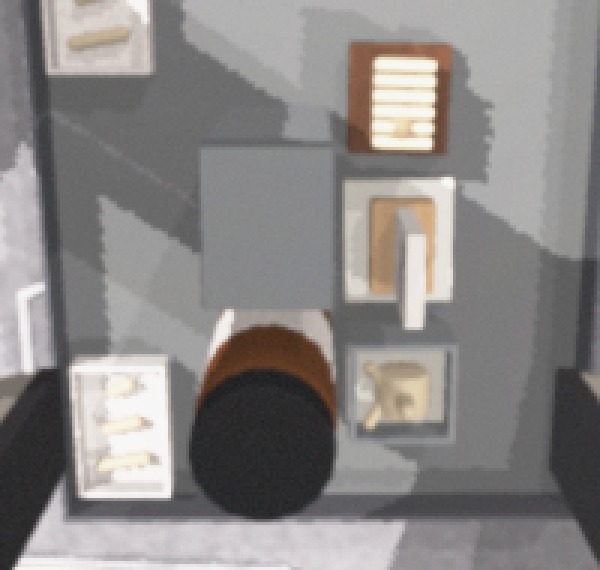

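View pics/cmp.png

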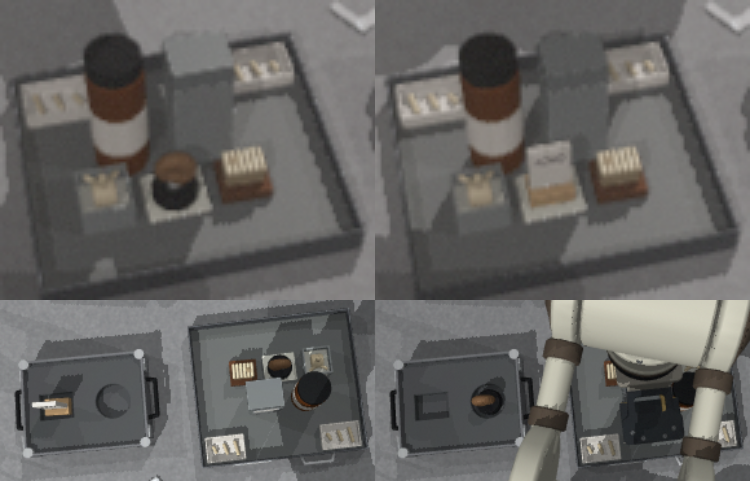

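Run:
```python
from h import *
a=dict(np.load("w2.npz")); b=dict(np.load("w8.npz"))
for c,z in ((a,181),(b,181)):
    g=cv2.GaussianBlur(c["pixels"],(3,3),0).astype(int)
    m=((np.abs(g-g[181,243]).max(2)<10)).astype(np.uint8); m[:150]=0;m[214:]=0;m[:,:212]=0;m[:,270:]=0
    m=cv2.morphologyEx(m,cv2.MORPH_OPEN,np.ones((7,7),np.uint8))
    q=cv2.minAreaRect(big(m)); print(np.round(q[0],1),np.round(q[1],1),round(q[2],1)); quadinfo(c,cv2.boxPoints(q),.141)
quadinfo(a,np.array([(194,144),(328,143),(332,305),(203,307)])/3+[155,107],.141)
quadinfo(b,np.array([(200,146),(332,145),(334,308),(203,309)])/3+[155,106],.141)
```

```text
[242.  182.5] [55. 44.] 90.0
quad c [0.5307 0.0024 0.141 ] [44.4, 58.2, 46.5, 58.2] [4.6, 4.9, 4.6, 2.8]
[242.5 182.5] [53. 45.] 90.0
quad c [0.5303 0.0017 0.141 ] [45.3, 55.9, 47.3, 55.9] [5.5, 5.8, 5.5, 3.7]
quad c [0.5318 0.0031 0.141 ] [45.0, 57.1, 45.4, 57.5] [5.0, 6.3, 5.5, 6.0]
quad c [0.5319 0.0027 0.141 ] [44.2, 57.2, 45.9, 57.3] [5.9, 6.5, 5.9, 4.8]
```

Jar, box and marker all agree with their targets to within about 1 mm and 1°. The neighbours are unmoved, and the ammonite is in its recess. Handing in.

```bash
python3 -c "
from cell import manip
print(manip.hand_in())"
```

```text
the job is handed in; nothing more can be done
None
```

The job is done and handed in at about 42 s: the ammonite is in the loan case's round recess, the marker is centred and square on the pad, and the jar and box are back on their spots to within about 1 mm by the last pictures, with both neighbours left in place.

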